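# Shut and hook the wooden instrument case

### The arm

A 6-joint arm with a two-finger parallel gripper is mounted at the origin on the work surface; the furniture and walls round the work are solid. World frame = base frame: x ahead of the robot, y to its left, z up, the work surface at z = 0. Lengths are in mm, angles in degrees, forces in N, time in s.
With the tool pointing down it reaches from about 300 to 750 mm from the base axis. Payload 8.5 kg.
Tool frame: the origin (TCP) lies midway between the tips of the shut fingers; the grasp point (between the pads) lies 19 mm behind it; z points along the fingers, y is the direction in which the jaws open and shut (so a half turn about z gives the same grasp; the last joint's range is limited). The gripper opens to 88 mm and grips with 3 to 60 N. Pads are 18 mm wide; open, the fingers measure 123 mm over their backs; the gripper's body (75 mm by 187 mm) begins 45 mm behind the grasp point.
Start: joints at [-81.205, 21.807, 74.336, -0, 83.858, -12.336], TCP at [198.266, -513.002, 238.748] pointing down, gripper open.
Joint ranges: [-178.18, 178.18], [-50.72, 133.34], [12.68, 142.11], [-81.47, 261.47], [9.98, 163.14], [-165.26, 165.26]. Speed limits (degrees/s): [136.94, 136.94, 180, 180, 180, 180].

### API

Orientations are given as [roll, pitch, yaw] about the fixed x, y, z axes, in that order (R = Rz(yaw) Ry(pitch) Rx(roll)).
In Python, from bench import env, imaging, order gives the robot as it stands.
- The arm moves only by the tool jog_arm, never from a script. Its argument "moves" is a list of rows, each a list of 5 numbers: the shift along the world's x, y, z in m, then the turn about the world's z in degrees, then the closure in counts, from 0 (fully open) to 255 (shut). In form: [[tx, ty, tz, yaw, fingers], ...]. A call has 1 to 12 rows; each row is the pose to reach, as a shift and turn from the pose measured when the call began; what a row does not reach only later rows make up. A row lasts 1/8 s, in which the tool goes at most 62.5 mm and 10.7 degrees, less where a joint would pass 70% of its speed; a pose out of reach is approached as far as the arm can. A call with a gripper value outside its range is refused whole. The fingers move at their own pace and stop on an object; "squeeze" is the grip in N (left out, the last holds). Time passes only in rows, so rows that repeat a pose let the fingers close. It gives the time, the measured TCP pose, the force and the opening at its end, in the units of the state.
- env.sense(): the state, without advancing time (a new reading comes with each control period).
- imaging.grab_frame(name): name is "side" or "top" or "wrist"; returns (picture, depth): 400x640x3 uint8, red, green, blue; 400x640 float32, mm along the optical axis (not along the pixel's ray), 0 where there is no reading.
- imaging.calibration(name): a dict with "camera_matrix" (3x3 intrinsics, pixels), "T" (4x4, takes a point from camera to world coordinates). Camera axes: x right, y up, looking along -z (the intrinsics and any distortion apply to the point x, -y, -z); pixel columns grow to the right and rows downward; lengths in mm; the calibration is good to about 2 mm. A picture is of the moment at which its call begins: read the wrist's pose just before it. calibration takes no time and is no camera call; for the wrist camera it gives the pose at the moment of the call.
- order.job_done(): hands the job in, once; it reports no verdict.
The state is a dict: "clock": time; "q": joint angles; "dq": joint speeds; "joint_torque": joint torques, N m; "eef_pos": TCP position; "tool_rot": TCP orientation; "contact_force": force on the tool from outside, world axes, zero at the start; "wrist_torque": the same for the moment, N m; "grip_width": finger opening in mm.
Only numpy, scipy, OpenCV 4.12 (cv2) and the standard library are available. Lean on these libraries where they do the work, as an engineer would, in place of code of your own. Each camera call takes 0.05 s, during which the arm holds its last target.

### The job

Close up the wooden instrument case for the day, by pushing with the fingertips only: push its raised lid over and fully shut, and then swing the hook on its front down by its small knob until it lies fully home. Leave the hook up until the lid is down, do not lift the case or shove it from its place, and do not disturb the two vials or the loupe.

Things in the scene. Friction and masses are not known exactly. Their poses are not given: they have to be found in the camera images.
- case: loose wooden instrument case, about 0.9 kg, 135 (its x) x 208 (y) x 39 mm high when shut. Origin: centre of its underside; x points from front (hook side, facing the robot) to rear (hinges), y to the left, z up; yaw within 0.3 rad. In its frame: hinge line x = +68, z = 24 mm; when shut the lid's front edge is at x = -65 mm; tray 24 mm high, its front at x = -64 mm
- case_lid (a joint): lid hinge, rad: 0 shut, 1.57 upright, 1.92 leaning back on its stop; starts raised at 1.15 to 1.8. The lid (about 0.12 kg) has a slightly stiff hinge: it stays where it is left while raised above about 1.0, and sinks shut slowly by itself once pushed below about 0.6
- lid_edge (a point): middle of the lid's free edge, 2 mm under its outer face, 133 mm from the hinge line; 157 mm above the table when the lid is upright. The outer face looks away from the robot while the lid is raised, up when it is shut; it lies 15 mm out from the hinge line
- case_hook (a joint): swing hook on the case's front, rad: 0 fully home on the lid's stud, growing as it swings up and left; starts raised at 0.75 to 1.15 and stays where it is left (a few tenths of a newton at the knob move it). In the case's frame its pivot is at x = -66, y = +18, z = 15 mm, its axis is x; the knob is 29 mm from the pivot
- hook_knob (a point): centre of the brass thumb knob at the hook's free end, 10 mm in diameter, sticking out forward from x = -68 to -80 mm in the case's frame. Home, it is at y = -7, z = 30 mm there; raised, it stands about 43 mm high, nearly above the pivot. To close, it goes right (-y of the case) and then down
- vial_a: standing sample vial with a black cap, 23 mm in diameter, 54 mm high, left of the case; origin at the centre of its underside. Not to be disturbed
- vial_b: standing sample vial with a white cap, 23 mm in diameter, 54 mm high, left of the case; origin at the centre of its underside. Not to be disturbed
- loupe: folding loupe lying on the table to the right of the case, 34 x 67 mm, 14 mm high; origin at the centre of its underside. Not to be disturbed

How it is judged:
By the outcome, as a careful person would: the job done as asked, in the order asked, and still so for the second after the job is handed in, with the robot touching nothing.
It also fails if it takes over 45 s, if anything falls off the work surface, if the arm or the gripper's body presses on something with over 40 N, if the wrist force passes 120 N, or if a joint passes its speed limit or range.

## Working session

There is one attempt and no reset: what is moved stays moved. The work goes in short steps, Python scripts to look and compute and a tool call to move; the robot and the scene stay as the last step left them, time stands still between calls to the robot, and variables do not carry over. Pictures are saved under pics/ and viewed, and the job is handed in when it is done.

Besides the shell and the picture viewer there is one more tool, called after "Call:" by a JSON object that holds its "fn" and its "kwargs", one argument or row to a line. jog_arm: Moves the arm, as the interface text tells. Its arguments: {"type":"object","properties":{"moves":{"type":"array"},"squeeze":{"type":"number"}},"required":["moves"]}

```bash
mkdir -p pics; ls; python3 - <<'E'
from bench import env, imaging, order
import cv2,numpy as np
s=env.sense();print(s)
for n in ["side","top"]:
    p,d=imaging.grab_frame(n);cv2.imwrite(f"pics/{n}0.png",p[:,:,::-1]);np.savez(f"{n}0.npz",p=p,d=d)
    c=imaging.calibration(n);print(n,c["camera_matrix"].round(1).tolist(),c["T"].round(3).tolist(),c.keys())
E
```

```text
pics
{'clock': 0.0, 'q': array([-8.12048073e+01,  2.18379897e+01,  7.43851836e+01, -1.18989129e-04,
        8.38579030e+01, -1.23358443e+01]), 'dq': array([-0.05170813,  0.0756894 , -0.0014897 , -0.05652393,  0.00292452,
       -0.00590972]), 'joint_torque': array([-2.18071822e-03, -4.37939107e+01, -2.24557096e+01,  7.12861447e-02,
        3.52514489e-02, -1.01985879e-04]), 'eef_pos': array([ 198.22759743, -512.72531556,  238.16336235]), 'tool_rot': array([-1.79920770e+02, -1.72057062e-02,  2.11310379e+01]), 'contact_force': array([ 0.26390866, -0.99004651, -1.17507278]), 'wrist_torque': array([-0.02913753, -0.01169922,  0.04268508]), 'grip_width': 88.37504413276723}
side [[426.6, 0.0, 322.6], [0.0, 426.6, 194.9], [0.0, 0.0, 1.0]] [[-0.851, 0.229, -0.472, 67.614], [-0.524, -0.407, 0.748, 657.037], [-0.02, 0.884, 0.467, 503.434], [0.0, 0.0, 0.0, 1.0]] dict_keys(['camera_matrix', 'T'])
top [[499.1, 0.0, 321.1], [0.0, 499.1, 204.9], [0.0, 0.0, 1.0]] [[-0.025, 0.994, -0.105, 340.755], [-1.0, -0.026, -0.011, -60.676], [-0.014, 0.105, 0.994, 1384.344], [0.0, 0.0, 0.0, 1.0]] dict_keys(['camera_matrix', 'T'])
```

View pics/side0.png

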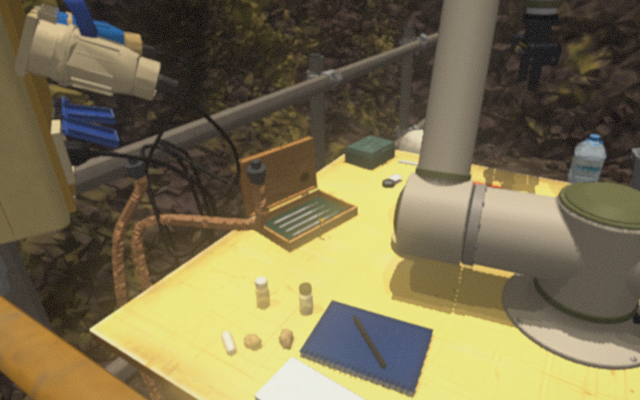

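View pics/top0.png

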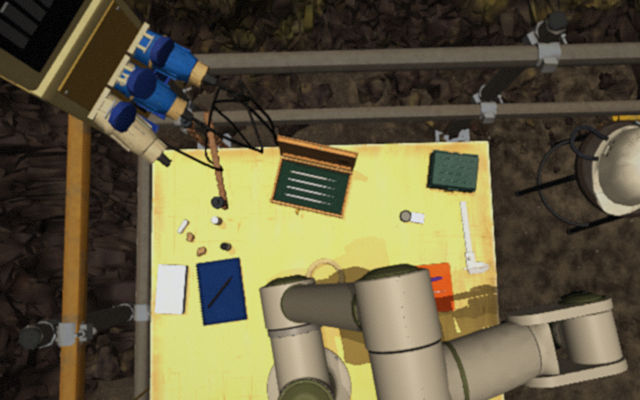

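```bash
cat > h.py <<'E'
import numpy as np,cv2
from bench import env, imaging, order
def ray(c,u,v):
    K=c["camera_matrix"];T=c["T"]
    d=np.array([(u-K[0,2])/K[0,0],-(v-K[1,2])/K[1,1],-1.]);return T[:3,3],T[:3,:3]@d
def plane(c,u,v,z):
    o,d=ray(c,u,v);return o+d*(z-o[2])/d[2]
def cloud(c,d):
    K=c["camera_matrix"];T=c["T"];v,u=np.mgrid[:d.shape[0],:d.shape[1]]
    P=np.stack([(u-K[0,2])/K[0,0]*d,-(v-K[1,2])/K[1,1]*d,-d],-1)
    return P@T[:3,:3].T+T[:3,3]
E
python3 - <<'E'
from h import *
c=imaging.calibration("top");z=np.load("top0.npz");P=cloud(c,z['d'])
for uv in [(272,209),(343,217),(350,190),(357,155),(278,137),(315,146),(312,180),(312,212),(297,210),(216,203),(215,221),(225,246),(412,216),(260,150),(330,112),(270,130),(183,227),(453,170)]:
    print(uv,P[uv[1],uv[0]].round(0),plane(c,*uv,0).round(0))
im=z['p'][90:270,170:440,::-1];cv2.imwrite("pics/t0c.png",cv2.resize(im,None,fx=2.9,fy=2.9,interpolation=cv2.INTER_CUBIC))
z=np.load("side0.npz");im=z['p'][110:330,200:420,::-1];cv2.imwrite("pics/s0c.png",cv2.resize(im,None,fx=2.7,fy=2.7,interpolation=cv2.INTER_CUBIC))
E
```

```text
(272, 209) [480.  92.  -0.] [480.  92.   0.]
(343, 217) [ 452. -105.   -3.] [ 452. -105.    0.]
(350, 190) [ 528. -127.   -5.] [ 527. -127.    0.]
(357, 155) [ 597. -141.  143.] [ 626. -150.    0.]
(278, 137) [645.  57. 158.] [684.  72.   0.]
(315, 146) [620. -35. 155.] [655. -32.   0.]
(312, 180) [558. -22.   5.] [558. -21.   0.]
(312, 212) [468. -19.   3.] [468. -19.   0.]
(297, 210) [470.  20.  48.] [475.  22.   0.]
(216, 203) [473. 195. 243.] [501. 249.   0.]
(215, 221) [446. 239.  55.] [450. 252.   0.]
(225, 246) [379. 214.  49.] [380. 224.   0.]
(412, 216) [ 449. -294.   12.] [ 450. -297.    0.]
(260, 150) [606.  99. 188.] [648. 124.   0.]
(330, 112) [ 836.  -80. -282.] [752. -77.   0.]
(270, 130) [722. 102. -65.] [705.  95.   0.]
(183, 227) [435. 338.  11.] [436. 341.   0.]
(453, 170) [ 567. -404.   51.] [ 576. -417.    0.]
```

View pics/t0c.png

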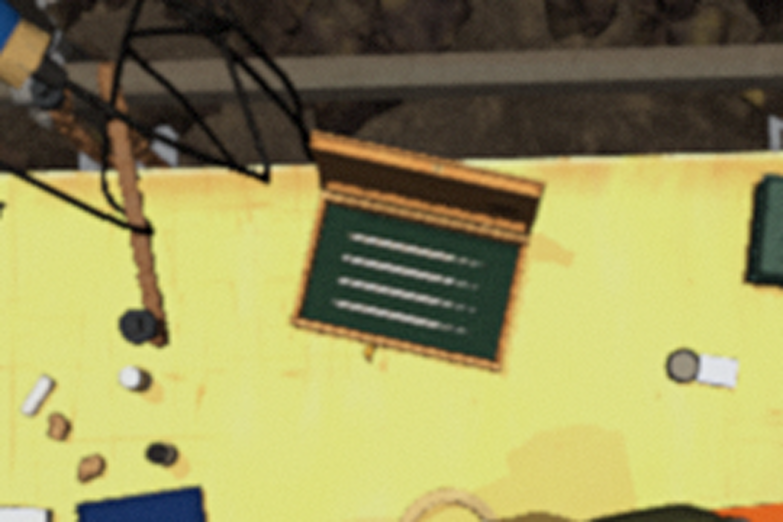

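View pics/s0c.png

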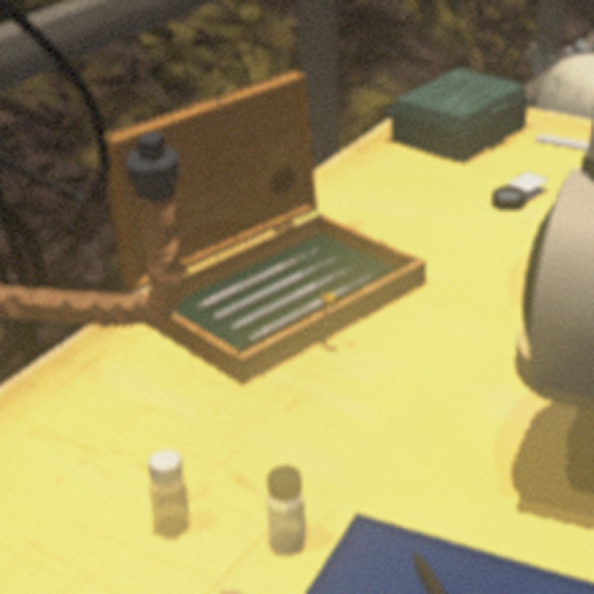

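```bash
python3 - <<'E'
from h import *
c=imaging.calibration("top");z=np.load("top0.npz");P=cloud(c,z['d'])
f=lambda x,y:(170+(x+.5)/2.9-.5,90+(y+.5)/2.9-.5)
FL=plane(c,*f(294,321),24);FR=plane(c,*f(500,363),24);print("FL,FR z24",FL.round(1),FR.round(1),np.linalg.norm(FL-FR))
FLb=plane(c,*f(294,327),0);FRb=plane(c,*f(500,371),0);print("z0",FLb.round(1),FRb.round(1))
d=FL-FR;yaw=np.arctan2(-d[0],d[1]);print("yaw",yaw)
for a,b in ((FL,FR),(FLb,FRb)):
  m=(a+b)/2;print("centre",m[:2]+64*np.array([np.cos(yaw),np.sin(yaw)]))
m=(FL+FR)/2
C=m[:2]+64*np.array([np.cos(yaw),np.sin(yaw)])
R=np.array([[np.cos(yaw),-np.sin(yaw)],[np.sin(yaw),np.cos(yaw)]])
# lid cloud in the case frame
Q=P.copy();Q[...,:2]=(P[...,:2]-C)@R
v,u=np.mgrid[:400,:640]
M=(abs(Q[...,1])<115)&(Q[...,0]>-100)&(Q[...,0]<150)&(Q[...,2]>10)
for zz in range(10,200,15):
    k=M&(abs(Q[...,2]-zz)<7.5)
    if k.sum()>3: print(zz,k.sum(),np.percentile(Q[k][:,0],[2,50,98]).round(0),np.percentile(Q[k][:,1],[2,98]).round(0))
# obstacles above z 60 within region x300-800
M=(P[...,2]>30)&(P[...,0]>350)&(P[...,0]<850)&(P[...,1]>60)&(P[...,1]<320)
for zz in range(40,400,30):
    k=M&(abs(P[...,2]-zz)<15)
    if k.sum()>3: print("obs",zz,k.sum(),P[k].min(0).round(0),P[k].max(0).round(0))
c=imaging.calibration("side");zs=np.load("side0.npz");S=cloud(c,zs['d'])
Q=S.copy();Q[...,:2]=(S[...,:2]-C)@R
M=(abs(Q[...,1])<115)&(Q[...,0]>-100)&(Q[...,0]<150)&(Q[...,2]>10)
for zz in range(10,200,15):
    k=M&(abs(Q[...,2]-zz)<7.5)
    if k.sum()>3: print("side",zz,k.sum(),np.percentile(Q[k][:,0],[2,50,98]).round(0),np.percentile(Q[k][:,1],[2,98]).round(0))
for uv in [(257,165),(260,190),(258,215),(230,222),(150,222),(135,170),(240,175),(230,140)]:
    print(uv,S[uv[1],uv[0]].round(0))
E
```

```text
FL,FR z24 [501.1  91.8  24. ] [ 456.1 -102.1   24. ] 199.0013163201862
z0 [498.1  94.6   0. ] [ 450.4 -102.6    0. ]
yaw -0.22821818310838554
centre [540.90917135 -19.6235706 ]
centre [536.58384225 -18.48859981]
10 1066 [-60.  -3.  56.] [-92.  93.]
25 812 [-67.  55.  75.] [-102.  101.]
40 177 [-76.  74.  78.] [-96.  92.]
55 129 [-79.  76.  79.] [-103.   96.]
70 122 [68. 77. 81.] [-101.   95.]
85 124 [69. 79. 81.] [-100.   95.]
100 140 [72. 80. 83.] [-103.   96.]
115 102 [71. 81. 84.] [-101.   95.]
130 11 [72. 77. 82.] [-105.   99.]
145 128 [74. 82. 92.] [-103.   98.]
160 366 [74. 82. 90.] [-100.   95.]
obs 40 147 [371.  61.  30.] [735. 274.  55.]
obs 70 146 [373.  61.  55.] [749. 266.  85.]
obs 100 267 [511.  60.  85.] [734. 258. 115.]
obs 130 464 [471.  60. 115.] [732. 242. 145.]
obs 160 389 [468.  60. 145.] [817. 268. 175.]
obs 190 1409 [473.  60. 175.] [850. 272. 205.]
obs 220 328 [463. 103. 205.] [788. 318. 235.]
obs 250 221 [471. 120. 235.] [772. 311. 264.]
obs 280 128 [606. 131. 265.] [770. 320. 295.]
obs 310 213 [612. 110. 295.] [766. 320. 325.]
obs 340 138 [628. 100. 326.] [764. 315. 355.]
obs 370 583 [538. 109. 355.] [740. 312. 385.]
side 10 2072 [-66.   4.  60.] [-96. 104.]
side 25 1130 [-67. -21.  72.] [-100.  104.]
side 40 475 [-77.  76.  81.] [-98. 103.]
side 55 389 [-72.  78.  82.] [-99. 103.]
side 70 380 [70. 79. 84.] [-99. 103.]
side 85 394 [71. 81. 85.] [-99. 103.]
side 100 391 [73. 82. 86.] [-99. 103.]
side 115 366 [74. 83. 87.] [-99. 103.]
side 130 377 [75. 85. 88.] [-99. 101.]
side 145 303 [76. 85. 90.] [-99. 102.]
side 160 363 [76. 81. 92.] [-96.  98.]
(257, 165) [474. 199. 239.]
(260, 190) [477. 196. 194.]
(258, 215) [479. 204. 151.]
(230, 222) [533. 216. 128.]
(150, 222) [700. 255.  98.]
(135, 170) [665. 280. 221.]
(240, 175) [649.  59. 125.]
(230, 140) [606. 118. 230.]
```

```bash
python3 - <<'E'
from h import *
C=np.array([540.,-19.]);yaw=-.228
R=np.array([[np.cos(yaw),-np.sin(yaw)],[np.sin(yaw),np.cos(yaw)]])
for n in("top","side"):
    c=imaging.calibration(n);z=np.load(n+"0.npz");P=cloud(c,z['d'])[z['d']>0]
    M=(P[:,2]>15)&(P[:,0]>400)&(P[:,0]<900)&(P[:,1]>-250)&(P[:,1]<160)
    Q=P[M];q=(Q[:,:2]-C)@R
    k=~((abs(q[:,1])<115)&(q[:,0]>-90)&(q[:,0]<97)&(Q[:,2]<170));Q=Q[k]
    H={}
    for p in Q: H.setdefault(tuple((p//50*50).astype(int)),[]).append(1)
    print(n,[(tuple(map(int,k)),len(v)) for k,v in sorted(H.items()) if len(v)>2])
E
```

```text
top [((600, 50, 100), 6), ((600, 50, 150), 10), ((600, 100, 100), 31), ((600, 100, 150), 8), ((600, 100, 200), 46), ((600, 100, 250), 42), ((600, 150, 250), 19), ((650, 100, 100), 38), ((650, 100, 150), 30), ((650, 100, 250), 9), ((650, 100, 300), 34), ((650, 100, 350), 83), ((700, 50, 0), 13), ((700, 50, 50), 20), ((700, 50, 100), 10), ((700, 100, 0), 14), ((700, 100, 50), 20), ((700, 100, 100), 45), ((700, 100, 150), 114), ((700, 100, 250), 16), ((700, 100, 350), 7), ((700, 150, 150), 7), ((700, 150, 200), 7), ((700, 150, 250), 10), ((700, 150, 350), 19), ((750, 100, 150), 34), ((750, 100, 200), 46), ((800, -250, 150), 399), ((800, -200, 150), 388), ((800, -150, 150), 393), ((800, -100, 150), 380), ((800, -50, 150), 389), ((800, 0, 150), 375), ((800, 50, 150), 388), ((800, 100, 150), 382), ((800, 150, 150), 73), ((850, -250, 150), 52), ((850, -200, 150), 57), ((850, -150, 150), 55), ((850, -100, 150), 59), ((850, -50, 150), 51), ((850, 0, 150), 62), ((850, 50, 150), 50), ((850, 100, 150), 56), ((850, 150, 150), 8)]
side [((600, 50, 150), 5), ((600, 100, 100), 81), ((600, 100, 150),
[... 226 characters left out ...]
, 4), ((700, 100, 0), 28), ((700, 100, 50), 78), ((700, 100, 100), 114), ((700, 100, 150), 269), ((700, 100, 250), 46), ((700, 100, 300), 4), ((700, 100, 350), 9), ((700, 150, 150), 23), ((700, 150, 200), 7), ((700, 150, 250), 34), ((700, 150, 350), 28), ((750, 100, 150), 49), ((750, 100, 200), 66), ((800, -250, 100), 16), ((800, -250, 150), 232), ((800, -200, 100), 17), ((800, -200, 150), 249), ((800, -150, 100), 22), ((800, -150, 150), 276), ((800, -100, 100), 13), ((800, -100, 150), 260), ((800, -50, 100), 21), ((800, -50, 150), 288), ((800, 0, 100), 23), ((800, 0, 150), 391), ((800, 50, 100), 9), ((800, 50, 150), 295), ((800, 100, 100), 13), ((800, 100, 150), 241), ((800, 150, 150), 42)]
```

Call:
{"fn": "jog_arm", "kwargs": {
  "moves": [
    [0.03,0.03,0.03,-10,255],
    [0.08,0.08,0.06,-20,255],
    [0.12,0.12,0.06,-30,255],
    [0.16,0.16,0.06,-34,255],
    [0.2,0.2,0.06,-34,255],
    [0.24,0.24,0.06,-34,255],
    [0.28,0.28,0.06,-34,255],
    [0.32,0.32,0.06,-34,255]
  ]
}}

```text
clock: 1.1
eef_pos: [519.3, -191.2, 298.0]
tool_rot: [-179.9, 0.0, -12.9]
contact_force: [0.7, -0.6, -0.1]
grip_width: 10.3
```

Call:
{"fn": "jog_arm", "kwargs": {
  "moves": [
    [0.04,0.035,0.0,0,255],
    [0.085,0.07,-0.02,0,255],
    [0.128,0.106,-0.05,0,255],
    [0.128,0.106,-0.08,0,255],
    [0.128,0.106,-0.11,0,255],
    [0.128,0.106,-0.11,0,255]
  ]
}}

```text
clock: 1.85
eef_pos: [646.4, -84.8, 185.5]
tool_rot: [-179.9, 0.3, -12.9]
contact_force: [1.0, -1.1, -0.0]
grip_width: 0.7
```

```bash
python3 - <<'E'
from h import *
s=env.sense();print(s['eef_pos'],s['contact_force'],s['grip_width'])
p,d=imaging.grab_frame("side");cv2.imwrite("pics/s1.png",cv2.resize(p[60:280,160:420,::-1],None,fx=2.7,fy=2.7,interpolation=cv2.INTER_CUBIC))
p,d=imaging.grab_frame("wrist");cv2.imwrite("pics/w1.png",p[:,:,::-1])
E
```

```text
[646.36362458 -84.82719127 185.53375096] [ 1.00135935 -1.14130985 -0.00428009] 0.7102923209906326
```

View pics/s1.png

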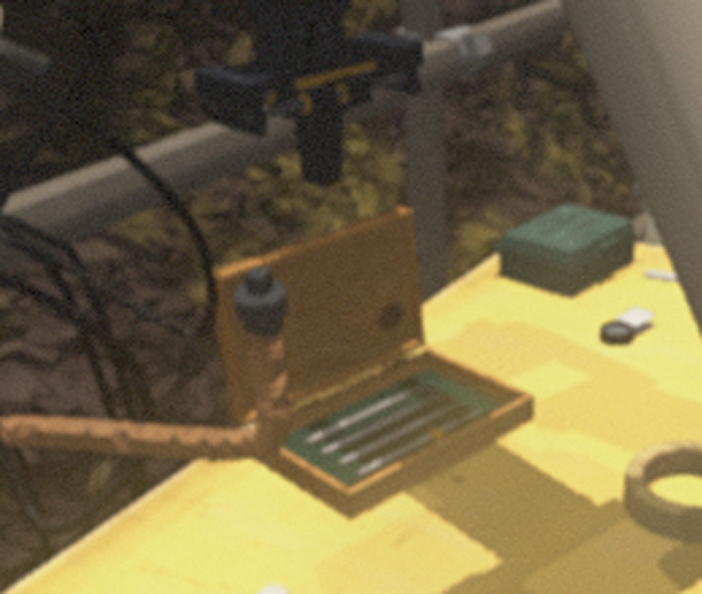

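View pics/w1.png

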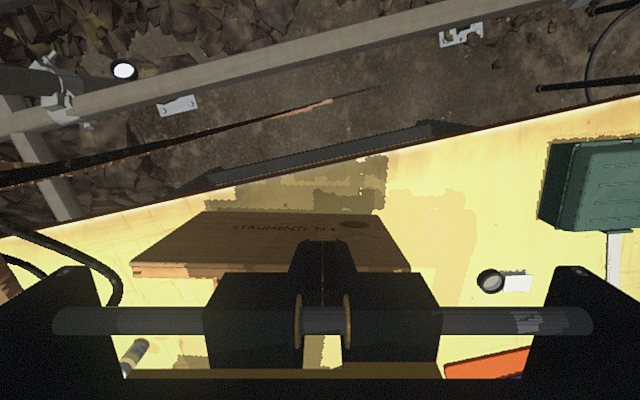

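```bash
python3 - <<'E'
from h import *
c=imaging.calibration("wrist");C=np.array([540.,-19.]);yaw=-.228
R=np.array([[np.cos(yaw),-np.sin(yaw)],[np.sin(yaw),np.cos(yaw)]])
for uv in [(203,212),(369,212),(131,264),(409,272)]:
  for z in (28,157):
    p=plane(c,*uv,z);print(uv,z,p.round(0),((p[:2]-C)@R).round(0))
print((np.array([646.4,-84.8])-C)@R)
E
```

```text
(203, 212) 28 [643.  60.  28.] [ 83. 100.]
(203, 212) 157 [680.  -9. 157.] [134.  41.]
(369, 212) 28 [ 600. -130.   28.] [ 83. -95.]
(369, 212) 157 [ 654. -119.  157.] [134. -72.]
(131, 264) 28 [597. 174.  28.] [ 12. 201.]
(131, 264) 157 [653.  57. 157.] [93. 99.]
(409, 272) 28 [ 508. -166.   28.] [   2. -150.]
(409, 272) 157 [ 601. -140.  157.] [  87. -104.]
[118.51916745 -40.04755856]
```

Call:
{"fn": "jog_arm", "kwargs": {
  "moves": [
    [0,0,-0.025,0,255],
    [0,0,-0.05,0,255],
    [-0.009,0.002,-0.05,0,255],
    [-0.018,0.004,-0.05,0,255],
    [-0.027,0.006,-0.05,0,255],
    [-0.036,0.008,-0.05,0,255],
    [-0.044,0.01,-0.05,0,255],
    [-0.055,0.013,-0.052,0,255],
    [-0.066,0.015,-0.054,0,255]
  ]
}}

```text
clock: 3.08
eef_pos: [580.7, -70.1, 134.7]
tool_rot: [-179.9, -0.0, -12.9]
contact_force: [0.9, 0.3, 0.9]
grip_width: 0.3
```

```bash
python3 - <<'E'
from h import *
p,d=imaging.grab_frame("side");cv2.imwrite("pics/s2.png",cv2.resize(p[60:280,160:420,::-1],None,fx=2.7,fy=2.7,interpolation=cv2.INTER_CUBIC))
E
```

```text
(no output)
```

View pics/s2.png

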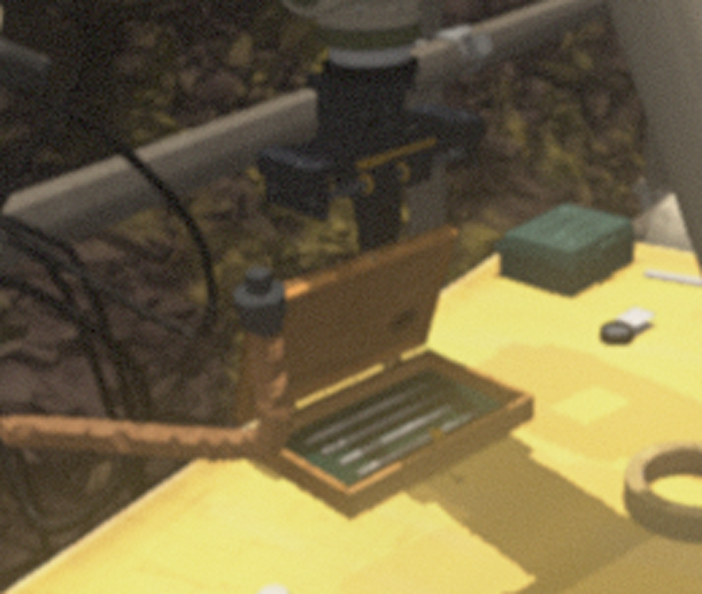

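Call:
{"fn": "jog_arm", "kwargs": {
  "moves": [
    [-0.011,0.0025,-0.005,0,255],
    [-0.0205,0.005,-0.01,0,255],
    [-0.03,0.007,-0.015,0,255],
    [-0.039,0.009,-0.022,0,255],
    [-0.047,0.011,-0.029,0,255],
    [-0.0545,0.0127,-0.036,0,255],
    [-0.061,0.014,-0.044,0,255],
    [-0.067,0.0156,-0.053,0,255]
  ]
}}

```text
clock: 4.12
eef_pos: [512.1, -54.1, 80.8]
tool_rot: [-179.9, 0.1, -12.9]
contact_force: [-0.0, -0.0, -0.6]
grip_width: 0.5
```

```bash
python3 - <<'E'
from h import *
p,d=imaging.grab_frame("side");cv2.imwrite("pics/s3.png",cv2.resize(p[60:280,160:420,::-1],None,fx=2.7,fy=2.7,interpolation=cv2.INTER_CUBIC))
E
```

```text
(no output)
```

View pics/s3.png

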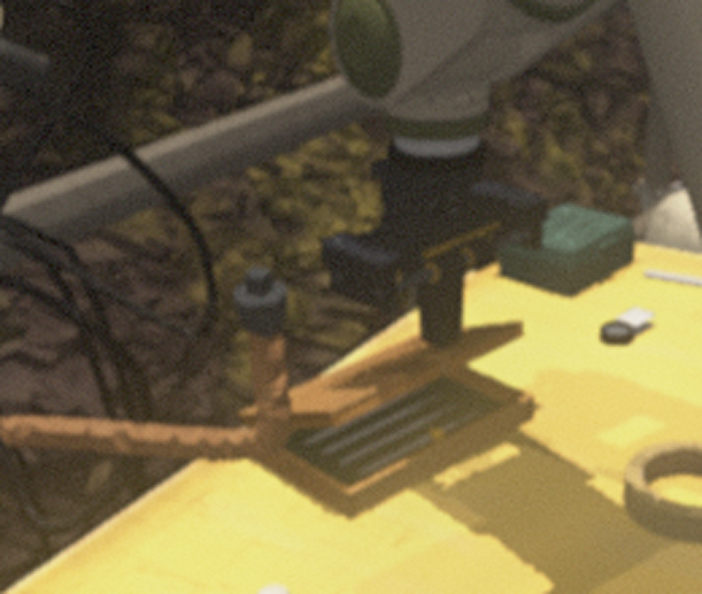

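Call:
{"fn": "jog_arm", "kwargs": {
  "moves": [
    [-0.004,0.001,-0.008,0,255],
    [-0.007,0.0015,-0.016,0,255],
    [-0.01,0.002,-0.023,0,255],
    [-0.012,0.003,-0.029,0,255],
    [-0.013,0.003,-0.034,0,255],
    [-0.013,0.003,-0.037,0,255],
    [-0.013,0.003,-0.037,0,255]
  ]
}}

```text
clock: 5.05
eef_pos: [498.0, -50.7, 42.6]
tool_rot: [-179.9, 0.2, -12.9]
contact_force: [-0.0, 0.1, -0.7]
grip_width: 0.6
```

```bash
python3 - <<'E'
from h import *
p,d=imaging.grab_frame("side");cv2.imwrite("pics/s4.png",cv2.resize(p[60:280,160:420,::-1],None,fx=2.7,fy=2.7,interpolation=cv2.INTER_CUBIC))
E
```

```text
(no output)
```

View pics/s4.png

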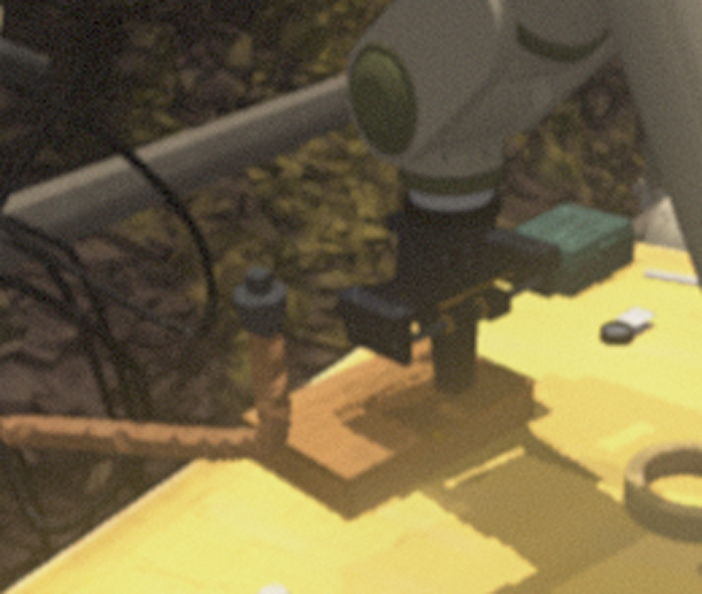

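Call:
{"fn": "jog_arm", "kwargs": {
  "moves": [
    [0,0,-0.002,0,255],
    [0,0,-0.004,0,255],
    [0,0,-0.004,0,255]
  ]
}}

```text
clock: 5.48
eef_pos: [498.2, -50.7, 39.5]
tool_rot: [-179.9, 0.2, -12.9]
contact_force: [-2.7, -0.2, 9.6]
grip_width: 0.5
```

Call:
{"fn": "jog_arm", "kwargs": {
  "moves": [
    [0,0,0.03,0,255],
    [0,0,0.06,0,255],
    [-0.014,0.04,0.08,0,255],
    [-0.03,0.09,0.08,0,255],
    [-0.03,0.1,0.08,0,255],
    [-0.03,0.1,0.08,0,255]
  ]
}}

```text
clock: 6.22
eef_pos: [468.6, 49.3, 119.5]
tool_rot: [-179.9, 0.1, -12.8]
contact_force: [0.4, -0.1, 0.2]
grip_width: 0.6
```

```bash
python3 - <<'E'
from h import *
for n in("side","wrist","top"):
    c=imaging.calibration(n);p,d=imaging.grab_frame(n);np.savez(n+"5.npz",p=p,d=d,K=c["camera_matrix"],T=c["T"])
    im=p[:,:,::-1]
    if n=="side": im=cv2.resize(im[120:260,210:400],None,fx=4,fy=4,interpolation=cv2.INTER_CUBIC)
    if n=="top": im=cv2.resize(im[90:270,170:440],None,fx=2.9,fy=2.9,interpolation=cv2.INTER_CUBIC)
    cv2.imwrite(f"pics/{n}5.png",im)
E
```

```text
(no output)
```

View pics/side5.png

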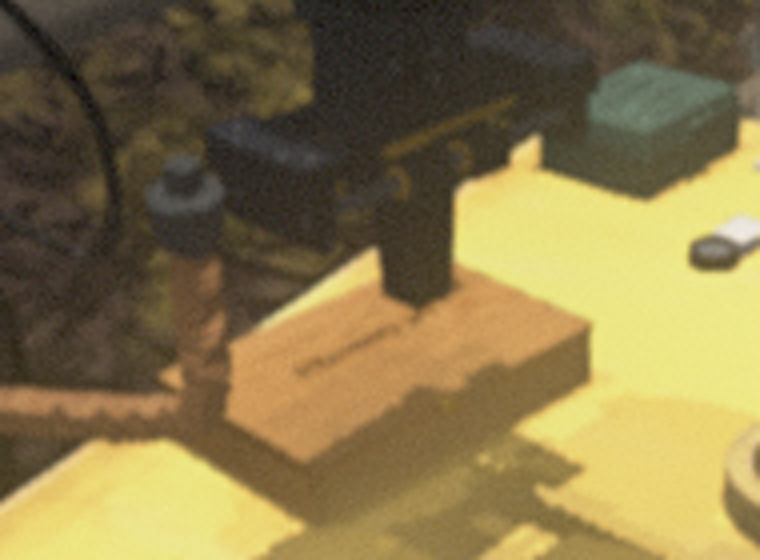

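View pics/wrist5.png

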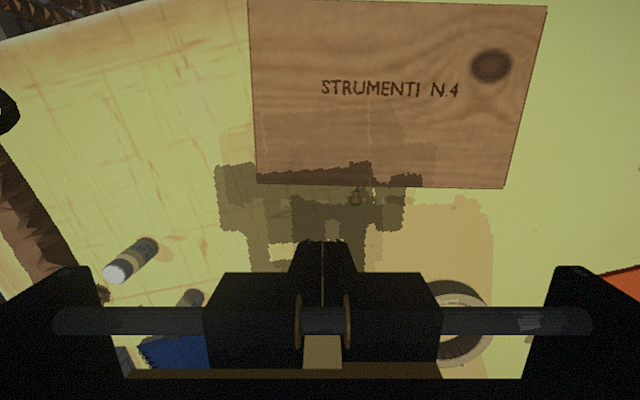

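View pics/top5.png

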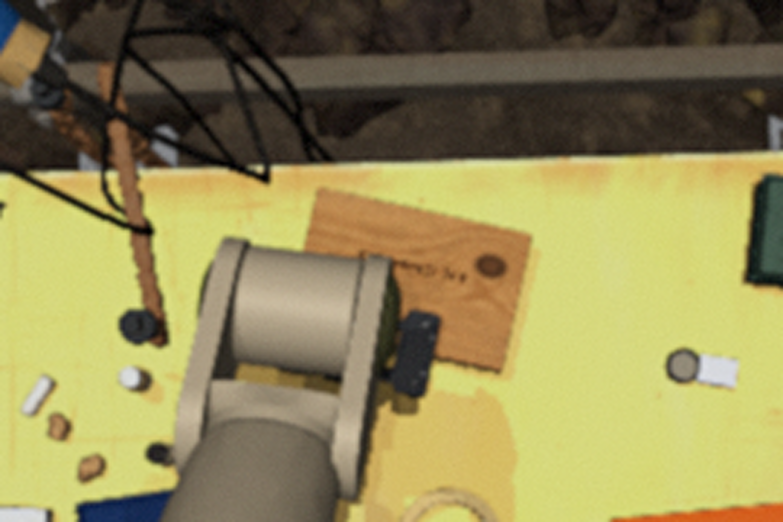

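```bash
python3 - <<'E'
from h import *
z=np.load("wrist5.npz");c={"camera_matrix":z["K"],"T":z["T"]}
cv2.imwrite("pics/w5c.png",cv2.resize(z['p'][150:250,240:440,::-1],None,fx=4,fy=4,interpolation=cv2.INTER_CUBIC))
W=[plane(c,*uv,39)[:2] for uv in [(258,183),(504,188),(547,6),(248,0)]]
print(np.round(W,1))
d=W[0]-W[1];yaw=np.arctan2(-d[0],d[1]);e=np.array([np.cos(yaw),np.sin(yaw)])
C=(W[0]+W[1])/2+65*e;print("yaw",yaw,np.linalg.norm(d),"C",C)
R=np.array([[e[0],-e[1]],[e[1],e[0]]])
print("rear",[((w-C)@R).round(1) for w in W])
for uv in [(355,198),(355,190),(355,205)]:
  for h in(38,43,48): print(uv,h,((plane(c,*uv,h)[:2]-C)@R).round(1))
print("tcp",(env.sense()['eef_pos'][:2]-C)@R)
P=cloud(c,z['d']);print("d",P[198,355],[(P[180,u]).round(0) for u in (280,400,480)])
E
```

```text
[[ 501.1   97. ]
 [ 451.  -103.3]
 [ 577.9 -134.3]
 [ 627.3   65.2]]
yaw -0.24521708791330155 206.42144795010745 C [539.1136102  -18.94778915]
rear [array([-65. , 103.2]), array([ -65. , -103.2]), array([  65.7, -102.4]), array([ 65.1, 103. ])]
(355, 198) 38 [-76.9  21.2]
(355, 198) 43 [-75.2  21.8]
(355, 198) 48 [-73.5  22.5]
(355, 190) 38 [-69.7  21.6]
(355, 190) 43 [-68.2  22.2]
(355, 190) 48 [-66.6  22.9]
(355, 205) 38 [-83.2  20.8]
(355, 205) 43 [-81.4  21.5]
(355, 205) 48 [-79.6  22.1]
tcp [-84.63071416  48.09216522]
d [473.08282629  20.66958511  47.40794778] [array([500.,  78.,  39.]), array([477., -19.,  39.]), array([463., -84.,  39.])]
```

View pics/w5c.png

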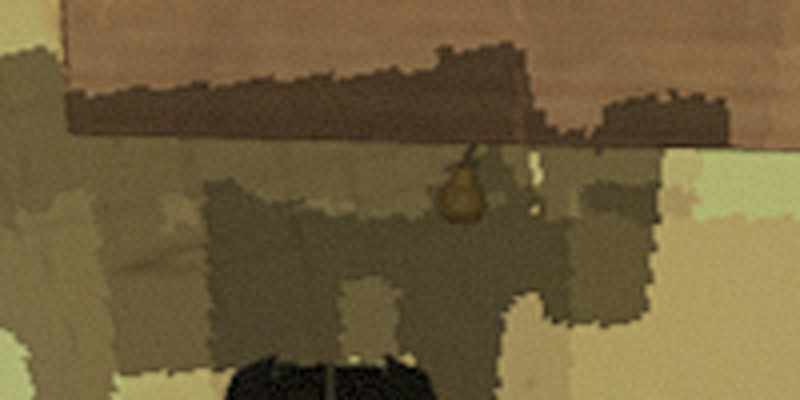

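Call:
{"fn": "jog_arm", "kwargs": {
  "moves": [
    [0.0054,0.0027,-0.03,-1,255],
    [0.0054,0.0027,-0.06,-1,255],
    [0.0054,0.0027,-0.085,-1,255],
    [0.0054,0.0027,-0.0925,-1,255],
    [0.0054,0.0027,-0.0925,-1,255]
  ]
}}

```text
clock: 7.0
eef_pos: [474.4, 50.4, 26.8]
tool_rot: [-179.9, 0.2, -14.0]
contact_force: [0.1, -0.2, 1.1]
grip_width: 0.5
```

```bash
cat > look.py <<'E'
from h import *
import sys
n=sys.argv[1]
s=env.sense();C=np.array([539.1,-18.9]);y=-.245;R=np.array([[np.cos(y),-np.sin(y)],[np.sin(y),np.cos(y)]])
print("tcp case",((s['eef_pos'][:2]-C)@R).round(1),s['eef_pos'].round(1),s['contact_force'].round(1))
for v in ("wrist","side"):
    c=imaging.calibration(v);p,d=imaging.grab_frame(v);np.savez(v+n+".npz",p=p,d=d,K=c["camera_matrix"],T=c["T"])
    im=p[120:260,210:400,::-1] if v=="side" else p[100:300,180:480,::-1]
    cv2.imwrite(f"pics/{v}{n}.png",cv2.resize(im,None,fx=2.6,fy=2.6,interpolation=cv2.INTER_CUBIC))
E
python3 look.py 6
```

```text
tcp case [-79.6  51.5] [474.4  50.4  26.8] [ 0.1 -0.2  1.1]
```

View pics/wrist6.png

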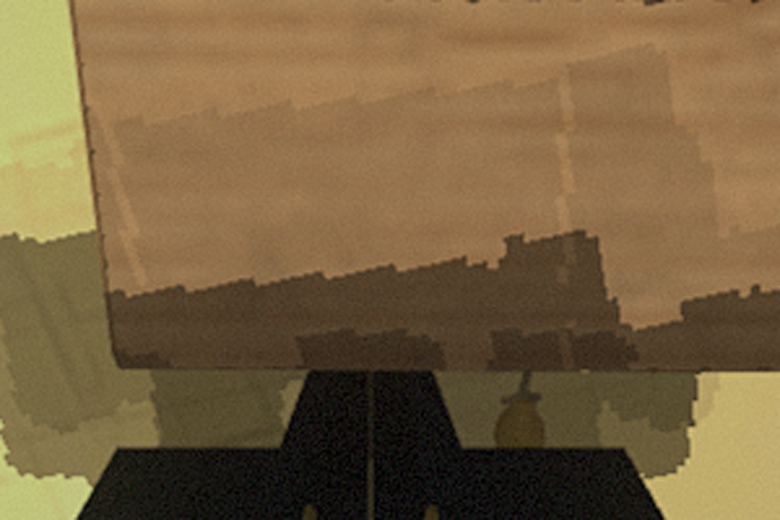

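View pics/side6.png

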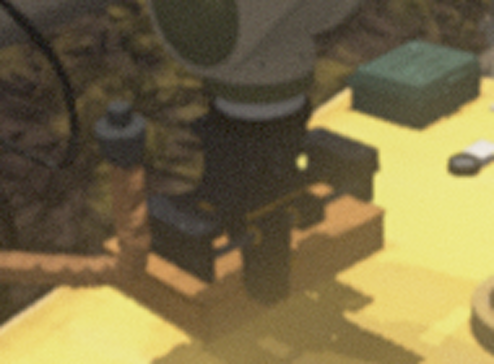

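Call:
{"fn": "jog_arm", "kwargs": {
  "moves": [
    [-0.0015,-0.0058,0,0,255],
    [-0.0029,-0.0116,0,0,255],
    [-0.0044,-0.0175,0,0,255],
    [-0.0058,-0.0233,0,0,255],
    [-0.0073,-0.0291,0,0,255],
    [-0.0079,-0.0315,0,0,255],
    [-0.0079,-0.0315,0,0,255]
  ]
}}

```text
clock: 7.98
eef_pos: [466.7, 19.0, 27.5]
tool_rot: [-179.9, 0.1, -14.0]
contact_force: [0.6, -0.6, 0.3]
grip_width: 0.3
```

```bash
python3 look.py 7
```

```text
tcp case [-79.4  19.2] [466.7  19.   27.5] [ 0.6 -0.6  0.3]
```

View pics/wrist7.png

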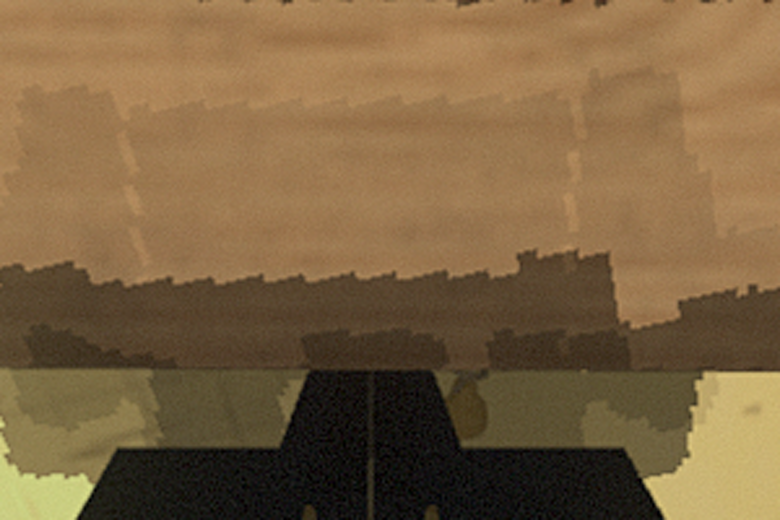

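Call:
{"fn": "jog_arm", "kwargs": {
  "moves": [
    [-0.0005,-0.002,0,0,255],
    [-0.001,-0.004,0,0,255],
    [-0.001,-0.004,0,0,255]
  ]
}}

```text
clock: 8.45
eef_pos: [465.8, 15.0, 27.5]
tool_rot: [-179.9, 0.1, -13.9]
contact_force: [-0.1, 0.1, 0.2]
grip_width: 0.2
```

```bash
python3 look.py 8; python3 - <<'E'
from h import *
C=np.array([539.1,-18.9]);y=-.245;R=np.array([[np.cos(y),-np.sin(y)],[np.sin(y),np.cos(y)]])
for n in "78":
    z=np.load(f"wrist{n}.npz");P=cloud({"camera_matrix":z["K"],"T":z["T"]},z["d"])
    Q=P.copy();Q[...,:2]=(P[...,:2]-C)@R
    M=(Q[...,0]>-83)&(Q[...,0]<-69)&(Q[...,1]<14)&(Q[...,1]>-30)&(Q[...,2]>22)&(Q[...,2]<52)
    v,u=np.where(M);q=Q[M];print(n,M.sum(),u.min(),u.max(),v.min(),v.max(),q.min(0).round(1),q.max(0).round(1)) if M.sum() else print(0)
    for yy in range(-15,12,2):
        k=q[abs(q[:,1]-yy)<1]
        if len(k): print(yy,len(k),k[:,2].max().round(1),k[:,0].mean().round(1))
E
```

```text
tcp case [-79.4  15.1] [465.8  15.   27.5] [-0.1  0.1  0.2]
7 475 332 373 242 268 [-80.3  -9.3  26.9] [-69.   14.   51.9]
-9 1 30.4 -69.8
-5 22 40.7 -75.6
-3 54 42.3 -74.6
-1 76 42.9 -74.0
1 72 42.8 -74.0
3 27 42.2 -73.2
5 28 51.8 -69.2
7 29 51.5 -69.2
9 34 51.4 -69.2
11 52 51.9 -70.1
8 587 325 365 242 265 [-79.8  -8.6  26.9] [-69.   14.   51.9]
-9 7 35.8 -76.1
-7 45 39.2 -75.3
-5 73 39.7 -73.9
-3 65 39.6 -74.2
-1 37 38.8 -73.0
1 13 51.8 -69.3
3 29 51.8 -69.2
5 20 50.4 -69.2
7 51 51.9 -70.0
9 81 51.9 -70.3
11 87 51.9 -70.4
```

View pics/wrist8.png

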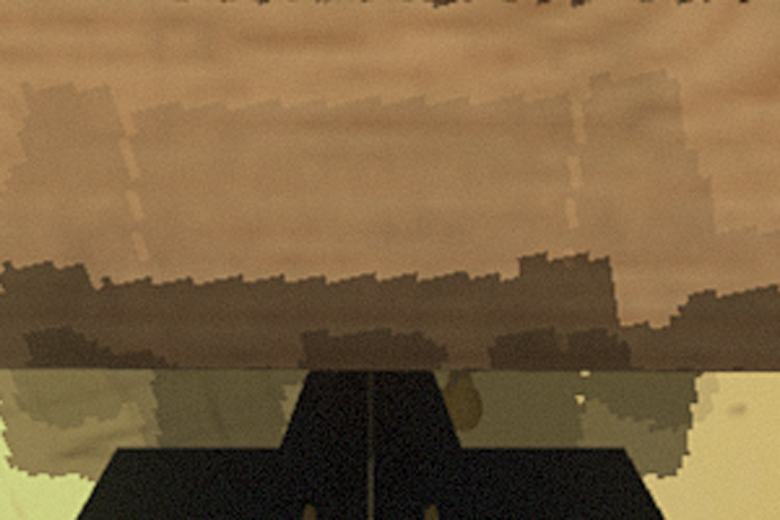

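Call:
{"fn": "jog_arm", "kwargs": {
  "moves": [
    [-0.0004,-0.0015,0,0,255],
    [-0.0007,-0.003,0,0,255],
    [-0.0007,-0.003,0,0,255]
  ]
}}

```text
clock: 8.93
eef_pos: [465.1, 12.0, 27.6]
tool_rot: [-179.9, 0.1, -13.9]
contact_force: [-0.1, 0.1, -0.4]
grip_width: 0.5
```

```bash
python3 look.py 9; cat > kn.py <<'E'
from h import *
import sys
n=sys.argv[1]
C=np.array([539.1,-18.9]);y=-.245;R=np.array([[np.cos(y),-np.sin(y)],[np.sin(y),np.cos(y)]])
z=np.load(f"wrist{n}.npz");P=cloud({"camera_matrix":z["K"],"T":z["T"]},z["d"])
Q=P.copy();Q[...,:2]=(P[...,:2]-C)@R
M=(Q[...,0]>-83)&(Q[...,0]<-70)&(Q[...,1]<30)&(Q[...,1]>-30)&(Q[...,2]>22)&(Q[...,2]<48)
q=Q[M];
for yy in range(-17,30,2):
    k=q[abs(q[:,1]-yy)<1]
    if len(k): print(yy,len(k),k[:,2].max().round(1),k[:,0].mean().round(1))
E
python3 kn.py 9
```

```text
tcp case [-79.3  12. ] [465.1  12.   27.6] [-0.1  0.1 -0.4]
-11 21 33.4 -75.7
-9 47 35.3 -75.0
-7 60 36.1 -74.6
-5 55 36.2 -73.9
-3 18 34.6 -72.6
5 43 47.9 -70.4
7 55 47.6 -70.4
9 53 48.0 -70.4
11 85 48.0 -72.1
13 64 48.0 -72.6
15 62 47.8 -70.4
17 50 47.8 -70.3
19 49 47.7 -70.4
21 4 45.9 -71.4
```

Call:
{"fn": "jog_arm", "kwargs": {
  "moves": [
    [0.001,0.004,0,0,255],
    [0.001,0.004,0.02,0,255],
    [0,0,0.035,0,255],
    [-0.0044,-0.0175,0.035,0,255],
    [-0.0044,-0.0175,0.022,0,255],
    [-0.0044,-0.0175,0.012,0,255],
    [-0.0044,-0.0175,0.0085,0,255],
    [-0.0044,-0.0175,0.0075,0,255],
    [-0.0044,-0.0175,0.0075,0,255]
  ]
}}

```text
clock: 10.15
eef_pos: [460.4, -5.0, 35.0]
tool_rot: [-179.9, 0.1, -13.9]
contact_force: [-2.4, 0.9, 4.3]
grip_width: 0.4
```

Call:
{"fn": "jog_arm", "kwargs": {
  "moves": [
    [0,0,-0.0007,0,255],
    [0,0,-0.0007,0,255],
    [0,0,0.02,0,255],
    [0,0,0.05,0,255],
    [-0.03,0.0,0.08,0,255],
    [-0.06,0.0,0.1,0,255],
    [-0.06,0.0,0.1,0,255]
  ]
}}

```text
clock: 11.02
eef_pos: [399.9, -4.8, 136.0]
tool_rot: [-179.9, 0.0, -13.9]
contact_force: [1.0, 0.3, 0.9]
grip_width: 0.4
```

```bash
python3 look.py 10; python3 kn.py 10; python3 - <<'E'
from h import *
p,d=imaging.grab_frame("top");c=imaging.calibration("top")
cv2.imwrite("pics/top10.png",cv2.resize(p[90:270,170:440,::-1],None,fx=2.9,fy=2.9,interpolation=cv2.INTER_CUBIC))
z=np.load("wrist10.npz");c={"camera_matrix":z["K"],"T":z["T"]};cv2.imwrite("pics/w10f.png",z['p'][:,:,::-1])
E
```

```text
tcp case [-138.5  -20.1] [399.9  -4.8 136. ] [1.  0.3 0.9]
-11 16 33.5 -76.4
-9 33 35.4 -75.4
-7 26 35.5 -75.1
-5 24 36.1 -75.4
-3 18 34.0 -75.9
-1 3 31.1 -76.6
```

View pics/w10f.png

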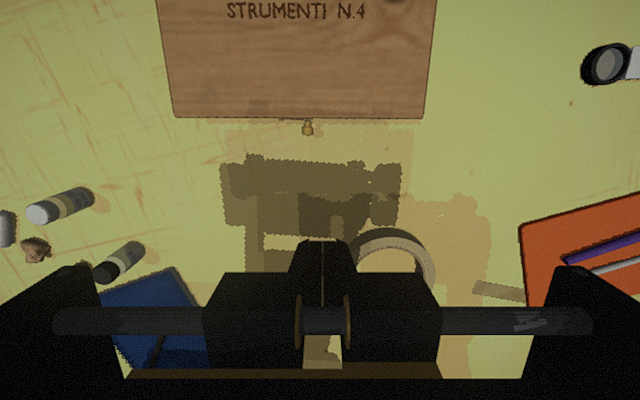

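View pics/side10.png

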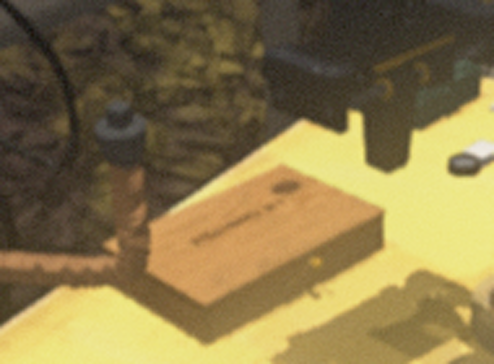

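View pics/top10.png

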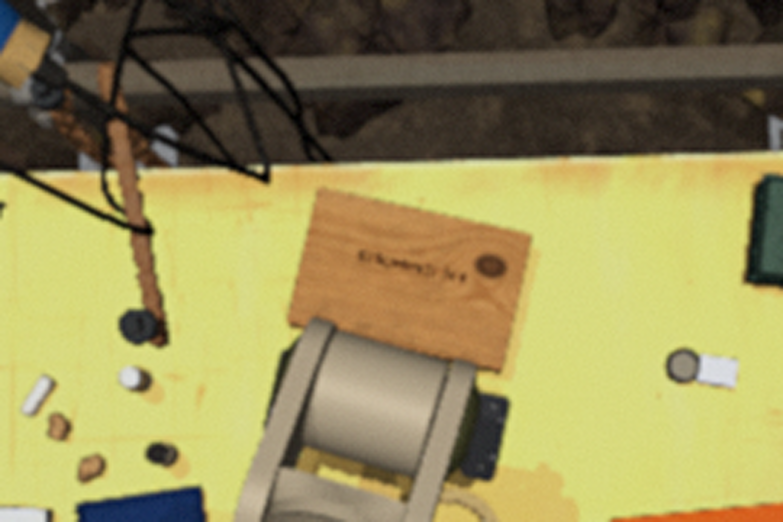

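Call:
{"fn": "jog_arm", "kwargs": {
  "moves": [
    [0.03,0,-0.03,0,255],
    [0.0605,-0.001,-0.06,0,255],
    [0.0605,-0.001,-0.085,0,255],
    [0.0605,-0.001,-0.095,0,255],
    [0.0605,-0.001,-0.1,0,255],
    [0.0605,-0.001,-0.102,0,255],
    [0.0605,-0.001,-0.102,0,255]
  ]
}}

```text
clock: 12.05
eef_pos: [461.7, -6.1, 34.2]
tool_rot: [-179.9, 0.0, -13.9]
contact_force: [-6.0, 0.3, 16.6]
grip_width: 0.4
```

Call:
{"fn": "jog_arm", "kwargs": {
  "moves": [
    [0,0,0.02,0,255],
    [0,0,0.05,0,255],
    [-0.03,0.0,0.08,0,255],
    [-0.06,0.0,0.1,0,255],
    [-0.06,0.0,0.1,0,255]
  ]
}}

```text
clock: 12.68
eef_pos: [401.2, -6.1, 135.9]
tool_rot: [-179.9, -0.2, -13.9]
contact_force: [-0.2, -1.7, 0.0]
grip_width: 0.1
```

```bash
python3 look.py 11; python3 kn.py 11; python3 - <<'E'
from h import *
for n in("10","11"):
    z=np.load(f"wrist{n}.npz");P=cloud({"camera_matrix":z["K"],"T":z["T"]},z["d"])
    print([P[v,u].round(1) for v,u in((112,200),(112,400),(30,300))])
z=np.load("wrist11.npz");cv2.imwrite("pics/w11f.png",z['p'][:,:,::-1])
E
```

```text
tcp case [-136.9  -21. ] [401.2  -6.1 135.9] [-0.2 -1.7  0. ]
-11 15 33.0 -76.4
-9 34 35.1 -75.0
-7 27 35.1 -75.4
-5 25 35.5 -75.0
-3 18 34.5 -76.1
-1 4 31.1 -76.7
[array([499.4,  75.2,  39.3]), array([459.5, -85.3,  39. ]), array([536.9, -20.9,  38.3])]
[array([501. ,  73.7,  39.6]), array([461.1, -86.7,  39.1]), array([538.8, -22.2,  37.4])]
```

View pics/w11f.png

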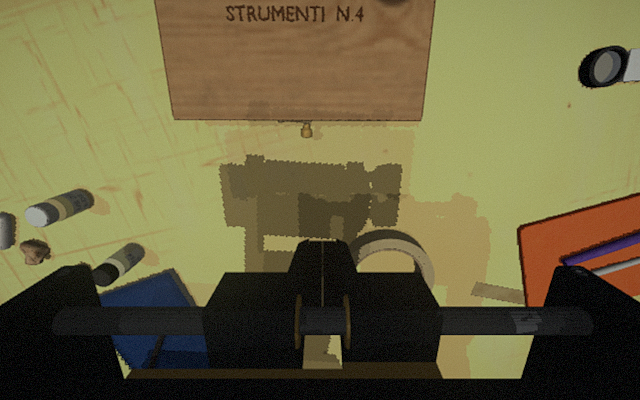

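The lid lies flat with its front edge at row 119. The knob at (307,130) is down on the front, with its top at z≈35 mm, which matches the home height. The vials and the loupe are standing where they were.

```bash
python3 -c "
from bench import order
print(order.job_done())"
```

```text
the job is handed in; nothing more can be done
None
```

The case is shut and hooked, and I handed the job in at about 12.8 s. With the fingers closed, I pushed the lid over from behind and followed it down. I then pushed the hook knob right with the side of the fingertips and pressed it down from above.

- **Lid:** it lies flat with its top at about 39 mm, and it resisted a 9.6 N press at that height.
- **Hook:** the knob reads about y = -6.5 mm with its top at 35–35.5 mm, against a home position of y = -7 mm and a top of 35 mm. It was firm against a 16.6 N press from above. The last fraction of a millimetre is within the camera error, so I can't confirm it more closely than that.
- **Case position:** the first top view and the later wrist view put its centre within about 2 mm of each other. That is within the calibration error, and I saw no sign that it moved.
- **Vials and loupe:** they look undisturbed in the last pictures, and the arm never came near them. I judged this by eye and did not measure their positions again.

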